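# Enter a spectacle frame's colours on the sample keypad

## Robot

A 6-joint arm with a two-finger parallel gripper is mounted at the origin on the work surface. World frame = base frame: x ahead of the robot, y to its left, z up, the work surface at z = 0. Lengths are in m, angles in rad, forces in N, time in s.
With the tool pointing down it reaches from about 0.325 to 0.75 m from the base axis. Payload 7.6 kg.
Tool frame: the origin (TCP) lies between the finger pads; the fingertips stand 19 mm ahead of it and the grasp point (between the pads) is the TCP; z points along the fingers, y is the direction in which the jaws open and shut (so a half turn about z gives the same grasp; the last joint's range is limited). The gripper opens to 85 mm and grips with 20 to 120 N. Pads are 22 mm wide; open, the fingers measure 114 mm over their backs; the gripper's body (76 mm by 85 mm) begins 54 mm behind the grasp point. The pads swing forward as they close: fully open they stand 13 mm farther back than shut.
Start: joints at [1.069, 0.052, 1.401, -0, 1.689, -0.07], TCP at [0.22, 0.477, 0.25] pointing down, gripper open.
Joint ranges: [-2.9, 2.9], [-0.91, 2.17], [0.12, 2.37], [-1.06, 4.2], [0.26, 2.73], [-2.93, 2.93]. Speed limits (rad/s): [2.57, 2.57, 3.01, 3.14, 3.14, 3.14].

## Interface

Orientations are given as a unit quaternion [x, y, z, w].
In Python, from bench import monitor, grab_frame, sign_off gives the robot as it stands.
- The arm moves only by the tool move_arm, never from a script. Its argument "motion" is a list of rows, each an object with "claw": the opening, from 0 (shut) to 1 (fully open); "linear": the shift along the tool's x, y, z normalised to -1 to 1, where 1 is 40 mm, a list of three; "roll": the turn about the tool's z normalised to -1 to 1, where 1 is 0.08 rad. A call has 1 to 12 rows; each row shifts and turns the commanded pose from where the row before left it, along the tool's axes as they then stand; what a row does not reach is not made up. A row lasts 1/8 s, in which the tool goes at most 62.5 mm and 10.7 degrees, less where a joint would pass 70% of its speed; a pose out of reach is approached as far as the arm can. A call with a number of a shift or a turn outside -1 to 1 is refused whole. A call with a gripper value outside its range is refused whole. The fingers move at their own pace and stop on an object; "force" is the grip in N (left out, the last holds). Time passes only in rows, so rows that do not move let the fingers close. It gives the time, the measured TCP pose, the force and the opening at its end, in the units of the state.
- monitor.observe(): the state, without advancing time (a new reading comes with each control period).
- grab_frame(name): name is "scene" or "top" or "wrist"; returns a dict with "pixels" (400x640x3 uint8, blue, green, red), "mtx" (3x3 intrinsics, pixels), "dist_coeffs" ([k1, k2, p1, p2, k3] as OpenCV has them; the pictures are not rectified), "R" (3x3) and "t" (3): a world point X has camera coordinates R X + t; the wrist camera has in their place "tool_from_camera" (4x4, takes a point from camera to tool coordinates, whose origin is the TCP and whose axes are the flange's). Camera axes: x right, y down, z forward; pixel columns grow to the right and rows downward; lengths in m; the calibration is good to about 2 mm. A picture is of the moment at which its call begins: read the wrist's pose just before it. There is no depth.
- sign_off(): hands the job in, once; it reports no verdict.
The state is a dict: "clock": time; "joints": joint angles; "joint_vel": joint speeds; "joint_efforts": joint torques, N m; "position": TCP position; "tcp_rot": TCP orientation; "contact_force": force on the tool from outside, world axes, zero at the start; "ft_torque": the same for the moment, N m; "opening": finger opening in m.
Only numpy, scipy, OpenCV 4.12 (cv2) and the standard library are available. Lean on these libraries where they do the work, as an engineer would, in place of code of your own. Each camera call takes 0.05 s, during which the arm holds its last target.

## Task

Enter the colours of the next spectacle frame on the sample keypad: with a fingertip, lightly press the tortoiseshell chip, then the blue chip, then the red chip, letting each spring back up before the next, and then press the round yellow send button on the pod beside the keypad and let it up. Only press, gently: do not press the green, cream or black chip, do not pick up or shift any chip out of its tray, and leave the other things on the bench where they are.

Things in the scene. Friction and masses are not known exactly. Their poses are not given: they have to be found in the camera images.
- keypad: sample keypad: white box 156 (its x) x 244 (its y) x 28 mm high, fixed to the table. Origin: centre of its underside, z up. On it six sprung grey trays, 44 x 52 mm with a 3 mm lip, at x = -32, +32 and y = -72, 0, +72 mm of its frame; each holds one loose colour chip, any chip in any tray. A pressed tray goes straight down and springs back when let go.
- chip_tortoise: tortoiseshell (amber-brown with dark brown flecks) acetate chip, 36 (its x, as the keypad's) x 44 x 8 mm, loose in a sprung tray. Origin: centre of its underside, 44 mm above the table at rest; its flat top is at 52 mm. Starts to sink at 1.5 N, counts as pressed once 3 mm down (3 N) for 0.1 s, stops at 10 mm (6.5 N); over 15 N is too hard.
- chip_blue: blue acetate chip, 36 (its x, as the keypad's) x 44 x 8 mm, loose in a sprung tray. Origin: centre of its underside, 44 mm above the table at rest; its flat top is at 52 mm. Starts to sink at 1.5 N, counts as pressed once 3 mm down (3 N) for 0.1 s, stops at 10 mm (6.5 N); over 15 N is too hard.
- chip_red: red acetate chip, 36 (its x, as the keypad's) x 44 x 8 mm, loose in a sprung tray. Origin: centre of its underside, 44 mm above the table at rest; its flat top is at 52 mm. Starts to sink at 1.5 N, counts as pressed once 3 mm down (3 N) for 0.1 s, stops at 10 mm (6.5 N); over 15 N is too hard.
- chip_green: green acetate chip, 36 (its x, as the keypad's) x 44 x 8 mm, loose in a sprung tray. Origin: centre of its underside, 44 mm above the table at rest; its flat top is at 52 mm. Not part of this order.
- chip_cream: cream-white acetate chip, 36 (its x, as the keypad's) x 44 x 8 mm, loose in a sprung tray. Origin: centre of its underside, 44 mm above the table at rest; its flat top is at 52 mm. Not part of this order.
- chip_black: black acetate chip, 36 (its x, as the keypad's) x 44 x 8 mm, loose in a sprung tray. Origin: centre of its underside, 44 mm above the table at rest; its flat top is at 52 mm. Not part of this order.
- pod: grey pod 74 x 74 x 25 mm fixed to the table, to the left or right of the keypad, with the round yellow send button on its middle. Origin: centre of its underside, z up.
- send_top (a point): middle of the top of the yellow send button (36 mm across, in a black collar 52 mm across); 51 mm above the table when up
- send (a joint): travel of the send button downwards, m: 0 up, 0.010 at its stop. It starts to move at 2 N, counts as pressed from 0.004 m (about 4 N) and reaches its stop at 6.5 N; it springs back. More than 15 N is too hard.
- glasses_red: red spectacles, folded, lying on the table, 140 x 45 x 14 mm, loose; origin at the middle, on the table
- glasses_blue: blue spectacles, folded, lying on the table, 140 x 45 x 14 mm, loose; origin at the middle, on the table
- pot: empty terracotta cup, 66 mm across, 75 mm high, loose, standing on the side of the keypad where the pod is not; origin: centre of its underside
- driver: small screwdriver with a green handle, 150 mm long, lying loose across in front of the keypad, on the robot's side; origin under its middle
Mind the look-alikes: they are no part of the job. Leave any pink look-alike of the chip_tortoise alone.

How it is judged:
On the way, in this order (a step that is already met when the one before it is completed fails the run):
1. the tortoiseshell chip is pressed down at least 3 mm by the fingers (z of chip_tortoise in the frame of keypad below 0.041 m and contact force between the fingers and chip_tortoise above 0.3 N), for 0.08 s.
2. the tortoiseshell chip is let go and has sprung back up (z of chip_tortoise in the frame of keypad above 0.0425 m and contact force between the fingers and chip_tortoise below 0.1 N), for 0.05 s.
3. the blue chip is pressed down at least 3 mm by the fingers (z of chip_blue in the frame of keypad below 0.041 m and contact force between the fingers and chip_blue above 0.3 N), for 0.08 s.
4. the blue chip is let go and has sprung back up (z of chip_blue in the frame of keypad above 0.0425 m and contact force between the fingers and chip_blue below 0.1 N), for 0.05 s.
5. the red chip is pressed down at least 3 mm by the fingers (z of chip_red in the frame of keypad below 0.041 m and contact force between the fingers and chip_red above 0.3 N), for 0.08 s.
6. the red chip is let go and has sprung back up (z of chip_red in the frame of keypad above 0.0425 m and contact force between the fingers and chip_red below 0.1 N), for 0.05 s.
7. the send button is pressed down at least 4 mm by the fingers (value of joint send above 0.004 m and contact force between the fingers and pod above 0.3 N), for 0.08 s.
At the end, for the whole second after the job is handed in: all six chips lie in their trays, up (within 1.5 mm of rest height), at rest and within 5 mm of where they began; the send button is up again (less than 2 mm down); spectacles, cup and screwdriver are within 30 mm of where they began (z of each of chip_tortoise, chip_blue, chip_red, chip_green, chip_cream, chip_black in the frame of keypad above 0.0425 m and distance of each of chip_tortoise, chip_blue, chip_red, chip_green, chip_cream, chip_black from where it was at the start of the episode below 0.005 m and linear speed of each of chip_tortoise, chip_blue, chip_red, chip_green, chip_cream, chip_black below 0.02 m/s and value of joint send below 0.002 m and distance of each of glasses_red, glasses_blue, pot, driver from where it was at the start of the episode below 0.03 m); the robot touches nothing.
It fails at once if the green, cream or black chip is pressed down 2 mm or more (z of any of chip_green, chip_cream, chip_black in the frame of keypad below 0.042 m).
It fails at once if a chip is lifted more than 4 mm (z of any of chip_tortoise, chip_blue, chip_red, chip_green, chip_cream, chip_black in the frame of keypad above 0.048 m).
It fails at once if a chip, the send button or its pod is pressed with more than 15 N (contact force between the fingers and chip_tortoise above 15 N or contact force between the fingers and chip_blue above 15 N or contact force between the fingers and chip_red above 15 N or contact force between the fingers and chip_green above 15 N or contact force between the fingers and chip_cream above 15 N or contact force between the fingers and chip_black above 15 N or contact force between the fingers and pod above 15 N).
It fails at once if the spectacles, cup or screwdriver are moved more than 30 mm (distance of any of glasses_red, glasses_blue, pot, driver from where it was at the start of the episode above 0.03 m).
It also fails if it takes over 45 s, if anything falls off the work surface, if the arm or the gripper's body presses on something with over 40 N, if the wrist force passes 120 N, or if a joint passes its speed limit or range.

## Working session

There is one attempt and no reset: what is moved stays moved. The work goes in short steps, Python scripts to look and compute and a tool call to move; the robot and the scene stay as the last step left them, time stands still between calls to the robot, and variables do not carry over. Pictures are saved under pics/ and viewed, and the job is handed in when it is done.

Besides the shell and the picture viewer there is one more tool, called after "Request:" as name(argument=value, ...) on one line, values as JSON. move_arm: Moves the arm, as the interface text tells. Its arguments: {"type":"object","properties":{"motion":{"type":"array"},"force":{"type":"number"}},"required":["motion"]}

```bash
mkdir -p pics; ls
python3 - <<'E'
from bench import monitor, grab_frame
import cv2
s=monitor.observe()
for k in s: print(k,s[k])
for n in ("scene","top"):
    f=grab_frame(n); cv2.imwrite(f"pics/{n}0.png",f["pixels"]); print(n,f["mtx"],f["dist_coeffs"],f["R"],f["t"])
E
```

```text
pics
clock 0.0
joints [ 1.06870099e+00  5.28491429e-02  1.40172922e+00  9.09725850e-07
  1.68859923e+00 -7.03209765e-02]
joint_vel [-0.00139465  0.00037235 -0.00060484 -0.00132455 -0.00159051  0.00051996]
joint_efforts [ 1.96109795e-03 -3.81669688e+01 -3.60189986e+01  8.81989718e-05
  6.07788388e-03  1.01365231e-05]
position [0.21956169 0.47658476 0.24946366]
tcp_rot [ 2.14213980e-01  9.76786437e-01 -7.60104118e-04 -2.24160374e-04]
contact_force [-0.72044668 -0.10947089 -0.76935971]
ft_torque [ 0.04457573 -0.01582057  0.03757019]
opening 0.08511227506397324
scene [[447.75806409   0.         318.14100618]
 [  0.         447.75806409 197.1911176 ]
 [  0.           0.           1.        ]] [-0.13078956  0.          0.          0.          0.        ] [[ 0.87046272  0.49203336 -0.0140654 ]
 [ 0.33336115 -0.61029617 -0.71861599]
 [-0.3621671   0.62083956 -0.69526486]] [-0.49183685 -0.16384662  1.198417  ]
top [[420.61136119   0.         312.24422981]
 [  0.         420.61136119 204.6538058 ]
 [  0.           0.           1.        ]] [0.01560598 0.         0.         0.         0.        ] [[-0.02840588 -0.99939853  0.01989168]
 [-0.98904042  0.02521597 -0.14547575]
 [ 0.14488667 -0.02380604 -0.98916183]] [0.00475363 0.57393484 0.87324342]
```

View pics/scene0.png

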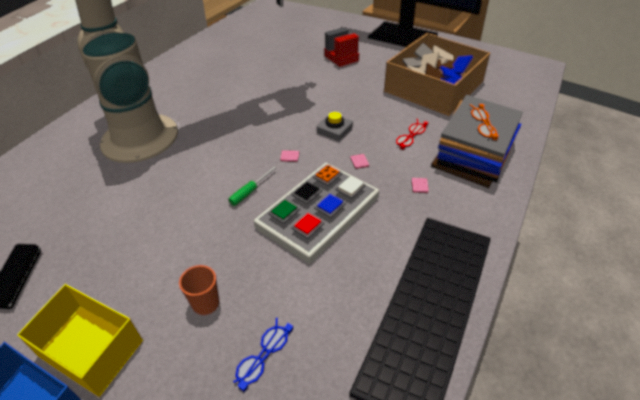

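View pics/top0.png

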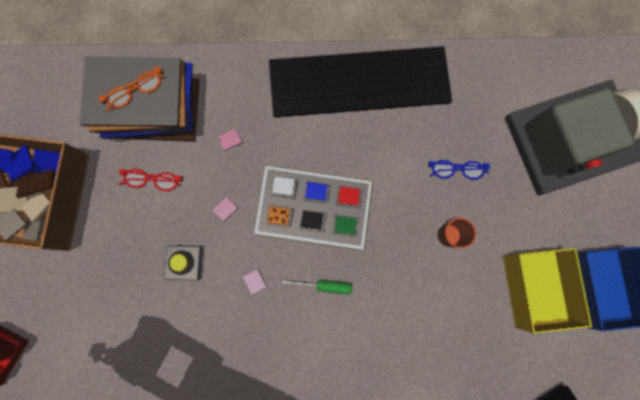

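The top view shows the orange-brown flecked chip at about (279,215), blue (317,190), red (349,196), cream (284,187), black (312,220), green (345,225) and the send button at (179,262). The possible look-alikes are pink squares on the table at (230,139), (224,209) and (255,282), the orange spectacles on the books, the red and blue spectacles, and a red box. I'll take a close crop next.

Run:
```python
import cv2
a=cv2.imread("pics/top0.png")
cv2.imwrite("pics/crop_top.png",cv2.resize(a[155:285,150:380],None,fx=3.4,fy=3.4,interpolation=cv2.INTER_CUBIC))
a=cv2.imread("pics/scene0.png")
cv2.imwrite("pics/crop_scene.png",cv2.resize(a[100:270,230:400],None,fx=3.5,fy=3.5,interpolation=cv2.INTER_CUBIC))
```

```text
(no output)
```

View pics/crop_top.png

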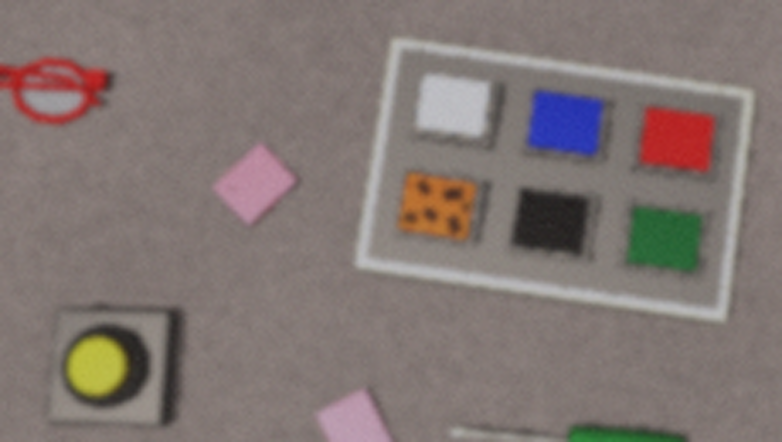

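View pics/crop_scene.png

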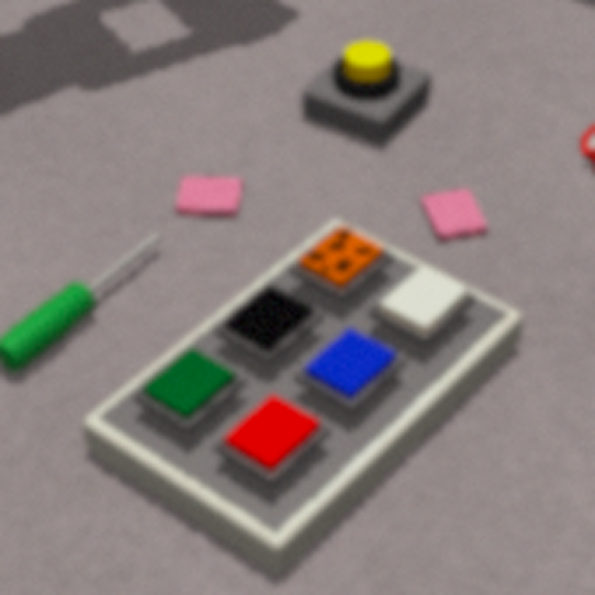

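The amber chip with dark flecks in the crops, at crop_top (438,206), is the tortoiseshell one. The pink squares lie on the bare table. Next I'll measure all centres from both cameras.

```bash
cat > h.py <<'E'
import numpy as np, cv2
from bench import monitor, grab_frame
from scipy.spatial.transform import Rotation as Ro
def ray(f,uv):
    p=cv2.undistortPoints(np.array([[uv]],float),f["mtx"],np.array(f["dist_coeffs"]))[0,0]
    R=np.array(f["R"]);t=np.array(f["t"])
    return -R.T@t, R.T@np.array([p[0],p[1],1])
def atz(f,uv,z):
    o,d=ray(f,uv); return o+d*(z-o[2])/d[2]
E
python3 - <<'E'
from h import *
T=grab_frame("top");S=grab_frame("scene")
n="cream blue red tort black green send".split()
t=[(456,106),(567,123),(678,140),(438,206),(550,222),(664,239),(96,366)]
s=[(423,299),(350,364),(272,432),(342,257),(268,318),(189,382),(368,53)]
kp=dict(cream=(32,72),blue=(32,0),red=(32,-72),tort=(-32,72),black=(-32,0),green=(-32,-72))
A=[];B=[]
for k,a,b in zip(n,t,s):
    z=.051 if k=="send" else .052
    pt=atz(T,(150+(a[0]+.5)/3.4-.5,155+(a[1]+.5)/3.4-.5),z); ps=atz(S,(230+(b[0]+.5)/3.5-.5,100+(b[1]+.5)/3.5-.5),z)
    print(k,pt[:2].round(4),ps[:2].round(4)); m=(pt+ps)[:2]/2
    if k in kp: A.append(kp[k]);B.append(m)
A=np.array(A)/1000;B=np.array(B)
c=B.mean(0);H=A.T@(B-c);th=np.arctan2(H[0,1]-H[1,0],H[0,0]+H[1,1])
R=np.array([[np.cos(th),-np.sin(th)],[np.sin(th),np.cos(th)]])
print(c,th); print((A@R.T+c).round(4)); print((B-A@R.T-c).round(4))
print(Ro.from_quat(monitor.observe()["tcp_rot"]).as_matrix().round(3))
E
```

```text
cream [0.6151 0.0499] [0.6178 0.0508]
blue [ 0.6024 -0.0203] [ 0.6052 -0.0211]
red [ 0.5896 -0.0906] [ 0.5924 -0.0906]
tort [0.5513 0.0624] [0.5547 0.0616]
black [ 0.5394 -0.0078] [ 0.5422 -0.01  ]
green [ 0.5267 -0.0792] [ 0.5293 -0.0797]
send [0.4577 0.2743] [0.4597 0.2765]
[ 0.57217847 -0.01454446] -0.17757954212710697
[[ 0.6164  0.0507]
 [ 0.6037 -0.0202]
 [ 0.591  -0.0911]
 [ 0.5534  0.062 ]
 [ 0.5407 -0.0089]
 [ 0.528  -0.0798]]
[[ 0.     -0.0003]
 [ 0.0001 -0.0005]
 [ 0.0001  0.0005]
 [-0.0004  0.    ]
 [ 0.0001 -0.    ]
 [ 0.0001  0.0003]]
[[-0.908  0.419 -0.   ]
 [ 0.419  0.908 -0.001]
 [ 0.    -0.001 -1.   ]]
```

Request:
move_arm(motion=[{"claw":0,"linear":[0,0,0],"roll":-0.8},{"claw":0,"linear":[0,0,0],"roll":-0.8},{"claw":0,"linear":[0,0,0],"roll":-0.8},{"claw":0,"linear":[0,0,0],"roll":-0.8},{"claw":0,"linear":[0,0,0],"roll":0},{"claw":0,"linear":[0,0,0],"roll":0}], force=20)

```text
clock: 0.95
position: [0.2197, 0.4768, 0.2502]
tcp_rot: [0.088, 0.996, -0.0, -0.0]
contact_force: [-0.4, 1.2, 0.0]
opening: -0.0
```

```bash
cat >> h.py <<'E'
P=dict(tort=(.5534,.062),blue=(.6037,-.0202),red=(.591,-.0911),send=(.4587,.2754))
def go(k,z):
    s=monitor.observe();R=Ro.from_quat(s["tcp_rot"]).as_matrix()
    d=np.array([*P[k],z])-s["position"]
    print(s["clock"],s["position"].round(4),"F",np.round(s["contact_force"],2),"open",round(s["opening"],4),"units",(R.T@d/.04).round(3)); print(R.round(3))
E
python3 -c "
from h import *
go('tort',.12)"
```

```text
0.95 [0.2197 0.4768 0.2502] F [-0.41  1.24  0.04] open -0.0 units [-10.039  -8.739   3.255]
[[-0.984  0.176 -0.   ]
 [ 0.176  0.984 -0.   ]
 [ 0.    -0.    -1.   ]]
```

Request:
move_arm(motion=[{"claw":0,"linear":[-0.84,-0.73,0.1],"roll":0},{"claw":0,"linear":[-0.84,-0.73,0.1],"roll":0},{"claw":0,"linear":[-0.84,-0.73,0.1],"roll":0},{"claw":0,"linear":[-0.84,-0.73,0.1],"roll":0},{"claw":0,"linear":[-0.84,-0.73,0.1],"roll":0},{"claw":0,"linear":[-0.84,-0.73,0.1],"roll":0},{"claw":0,"linear":[-0.84,-0.73,0.2],"roll":0},{"claw":0,"linear":[-0.84,-0.73,0.3],"roll":0},{"claw":0,"linear":[-0.84,-0.73,0.3],"roll":0},{"claw":0,"linear":[-0.84,-0.73,0.3],"roll":0},{"claw":0,"linear":[-0.84,-0.73,0.3],"roll":0},{"claw":0,"linear":[-0.8,-0.71,0.3],"roll":0}])

```text
clock: 2.45
position: [0.5548, 0.0611, 0.1579]
tcp_rot: [0.088, 0.996, 0.0, 0.0]
contact_force: [-0.1, 0.5, 0.7]
opening: 0.0
```

Request:
move_arm(motion=[{"claw":0,"linear":[0,0,0.4],"roll":0},{"claw":0,"linear":[0,0,0.4],"roll":0},{"claw":0,"linear":[0,0,0],"roll":0},{"claw":0,"linear":[0,0,0],"roll":0}])

```text
clock: 2.95
position: [0.5539, 0.0632, 0.127]
tcp_rot: [0.087, 0.996, 0.0, 0.0]
contact_force: [-0.7, 0.6, -0.3]
opening: 0.0001
```

```bash
python3 -c "
from h import *
go('tort',.071)
for n in ('scene','top','wrist'):
    f=grab_frame(n); a=f['pixels']
    if n=='wrist': print(f['tool_from_camera'],f['mtx'],f['dist_coeffs'])
    else: a=cv2.resize(a[110:290,210:410],None,fx=3,fy=3,interpolation=2)
    cv2.imwrite(f'pics/{n}1.png',a)
"
```

```text
2.95 [0.5539 0.0632 0.127 ] F [-0.69  0.56 -0.26] open 0.0001 units [ 0.009 -0.032  1.399]
[[-0.985  0.174  0.001]
 [ 0.174  0.985  0.   ]
 [-0.001  0.    -1.   ]]
[[ 1.27744492e-03 -9.50716795e-01 -3.10057967e-01  8.07538488e-02]
 [ 9.99999106e-01  1.33724762e-03  1.96737730e-05  5.70695341e-04]
 [ 3.95920091e-04 -3.10057715e-01  9.50717654e-01 -1.22642618e-01]
 [ 0.00000000e+00  0.00000000e+00  0.00000000e+00  1.00000000e+00]] [[350.78942117   0.         320.14002231]
 [  0.         350.78942117 198.90386583]
 [  0.           0.           1.        ]] [0.02408347 0.         0.         0.         0.        ]
```

View pics/wrist1.png

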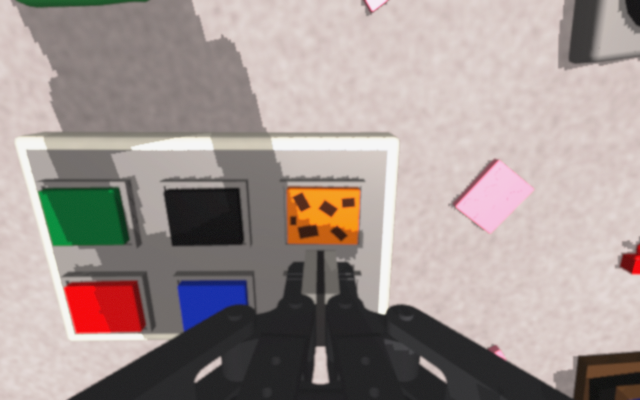

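View pics/scene1.png

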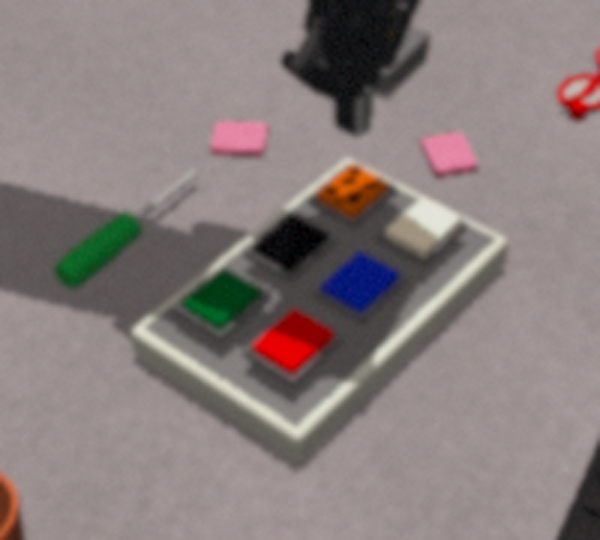

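The wrist view shows the tortoiseshell chip centred at about (324,216), with black and green to its left and blue and red in the lower row. I'll check that against the wrist calibration.

```bash
cat >> h.py <<'E'
def wz(uv,z):
    s=monitor.observe();f=grab_frame("wrist");M=np.array(f["tool_from_camera"])
    p=cv2.undistortPoints(np.array([[uv]],float),f["mtx"],np.array(f["dist_coeffs"]))[0,0]
    R=Ro.from_quat(s["tcp_rot"]).as_matrix()
    o=R@M[:3,3]+s["position"];d=R@M[:3,:3]@np.array([p[0],p[1],1])
    return (o+d*(z-o[2])/d[2]).round(4)
E
python3 -c "
from h import *
print(wz((324,216),.052),wz((204,216),.052),wz((84,217),.052))"
```

```text
[0.5496 0.0666 0.052 ] [ 0.537  -0.0045  0.052 ] [ 0.5251 -0.0745  0.052 ]
```

Request:
move_arm(motion=[{"claw":0,"linear":[0,0,0.45],"roll":0},{"claw":0,"linear":[0,0,0.45],"roll":0},{"claw":0,"linear":[0,0,0.3],"roll":0},{"claw":0,"linear":[0,0,0.1],"roll":0},{"claw":0,"linear":[0,0,0],"roll":0},{"claw":0,"linear":[0,0,0],"roll":0}])

```text
clock: 4.0
position: [0.5544, 0.0624, 0.075]
tcp_rot: [0.088, 0.996, 0.0, 0.001]
contact_force: [0.7, 0.4, -1.3]
opening: -0.0001
```

```bash
python3 -c "
from h import *
go('tort',.071)
for n in ('scene','wrist'):
    f=grab_frame(n); a=f['pixels']
    if n=='scene': a=cv2.resize(a[110:290,210:410],None,fx=3,fy=3,interpolation=2)
    cv2.imwrite(f'pics/{n}2.png',a)
"
```

```text
4.0 [0.5544 0.0624 0.075 ] F [ 0.7   0.45 -1.32] open -0.0001 units [ 0.024 -0.015  0.1  ]
[[-0.985  0.175  0.001]
 [ 0.175  0.985  0.   ]
 [-0.001  0.    -1.   ]]
```

View pics/wrist2.png

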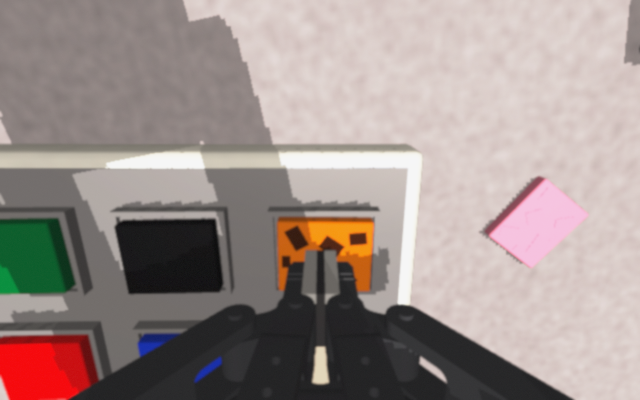

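View pics/scene2.png

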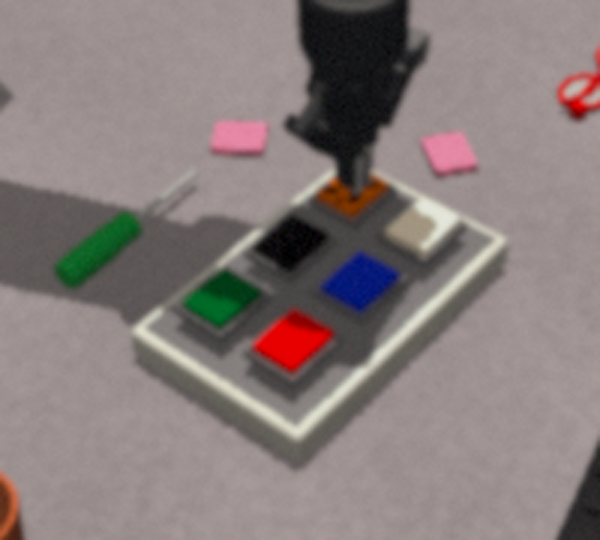

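The fingertips are over the middle of the tortoiseshell chip, about 4 mm above it. I'll nudge 2 mm towards the robot and press.

Request:
move_arm(motion=[{"claw":0,"linear":[0.05,0.03,0.05],"roll":0},{"claw":0,"linear":[0,0,0.05],"roll":0},{"claw":0,"linear":[0,0,0.05],"roll":0},{"claw":0,"linear":[0,0,0.05],"roll":0},{"claw":0,"linear":[0,0,0.05],"roll":0},{"claw":0,"linear":[0,0,0],"roll":0},{"claw":0,"linear":[0,0,0],"roll":0}])

```text
clock: 4.97
position: [0.5523, 0.064, 0.0645]
tcp_rot: [0.088, 0.996, 0.0, 0.0]
contact_force: [-2.2, 2.4, 4.4]
opening: 0.0002
```

```bash
python3 -c "
from h import *
go('tort',.066)"
```

```text
4.975 [0.5523 0.064  0.0645] F [-2.24  2.38  4.38] open 0.0002 units [-0.037 -0.045 -0.038]
[[-0.985  0.175  0.   ]
 [ 0.175  0.985  0.   ]
 [-0.     0.    -1.   ]]
```

4.4 N at about 6 mm of travel is a valid press, so I'll let it up.

Request:
move_arm(motion=[{"claw":0,"linear":[0,0,-0.1],"roll":0},{"claw":0,"linear":[0,0,-0.2],"roll":0},{"claw":0,"linear":[0,0,-0.4],"roll":0},{"claw":0,"linear":[0,0,-0.5],"roll":0},{"claw":0,"linear":[0,0,0],"roll":0},{"claw":0,"linear":[0,0,0],"roll":0}])

```text
clock: 5.72
position: [0.552, 0.0638, 0.1119]
tcp_rot: [0.088, 0.996, -0.0, -0.0]
contact_force: [-0.3, -0.3, 0.4]
opening: 0.0002
```

```bash
python3 -c "
from h import *
go('blue',.075)
for n in ('scene','wrist'):
    f=grab_frame(n); a=f['pixels']
    if n=='scene': a=cv2.resize(a[110:290,210:410],None,fx=3,fy=3,interpolation=2)
    cv2.imwrite(f'pics/{n}3.png',a)
"
```

```text
5.725 [0.552  0.0638 0.1119] F [-0.34 -0.29  0.43] open 0.0002 units [-1.64  -1.842  0.922]
[[-0.985  0.175 -0.   ]
 [ 0.175  0.985 -0.   ]
 [ 0.    -0.    -1.   ]]
```

View pics/wrist3.png

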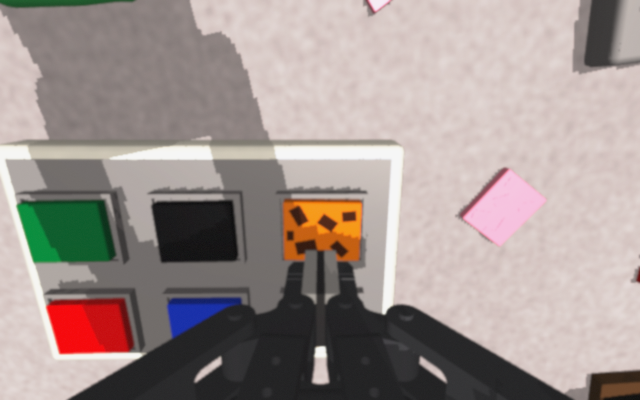

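The tortoiseshell chip sits squarely in its tray at (323,230), up again. Next is the blue chip, one keypad pitch over (+64, -72 mm).

Request:
move_arm(motion=[{"claw":0,"linear":[-0.4,-0.5,0],"roll":0},{"claw":0,"linear":[-0.5,-0.5,0],"roll":0},{"claw":0,"linear":[-0.5,-0.5,0],"roll":0},{"claw":0,"linear":[-0.21,-0.31,0],"roll":0},{"claw":0,"linear":[0,0,0],"roll":0},{"claw":0,"linear":[0,0,0.4],"roll":0},{"claw":0,"linear":[0,0,0.4],"roll":0},{"claw":0,"linear":[0,0,0.1],"roll":0},{"claw":0,"linear":[0,0,0],"roll":0},{"claw":0,"linear":[0,0,0],"roll":0}])

```text
clock: 7.08
position: [0.6033, -0.0186, 0.0769]
tcp_rot: [0.088, 0.996, 0.0, 0.001]
contact_force: [-0.8, 0.4, 0.3]
opening: -0.0005
```

```bash
python3 -c "
from h import *
go('blue',.065)
for n in ('scene','wrist'):
    f=grab_frame(n); a=f['pixels']
    if n=='scene': a=cv2.resize(a[110:290,210:410],None,fx=3,fy=3,interpolation=2)
    cv2.imwrite(f'pics/{n}4.png',a)
"
```

```text
7.075 [ 0.6033 -0.0186  0.0769] F [-0.76  0.37  0.27] open -0.0005 units [-0.017 -0.039  0.297]
[[-0.985  0.175  0.001]
 [ 0.175  0.985  0.   ]
 [-0.001  0.    -1.   ]]
```

View pics/wrist4.png

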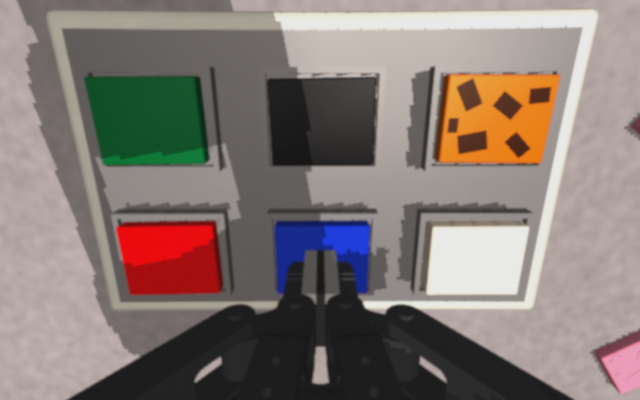

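View pics/scene4.png

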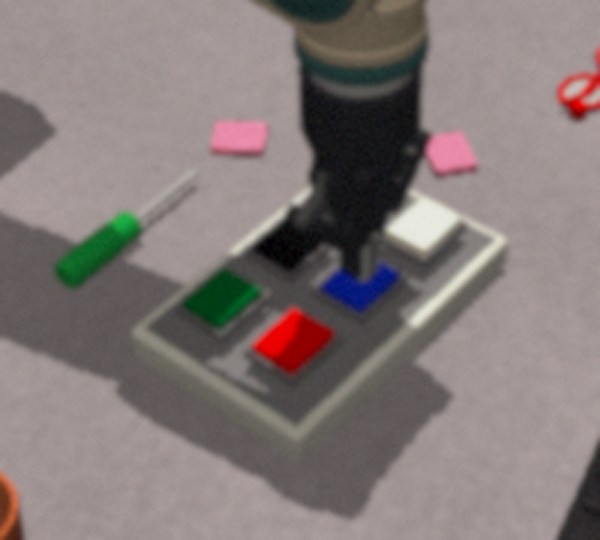

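The fingertips are over the blue chip at (322,257) and centred left to right. Pressing now, then releasing.

Request:
move_arm(motion=[{"claw":0,"linear":[0,0,0.11],"roll":0},{"claw":0,"linear":[0,0,0.05],"roll":0},{"claw":0,"linear":[0,0,0.05],"roll":0},{"claw":0,"linear":[0,0,0.05],"roll":0},{"claw":0,"linear":[0,0,0.05],"roll":0},{"claw":0,"linear":[0,0,0],"roll":0},{"claw":0,"linear":[0,0,0],"roll":0}])

```text
clock: 8.05
position: [0.603, -0.0187, 0.0641]
tcp_rot: [0.088, 0.996, 0.0, 0.0]
contact_force: [-2.0, -0.4, 4.6]
opening: -0.0003
```

Request:
move_arm(motion=[{"claw":0,"linear":[0,0,-0.1],"roll":0},{"claw":0,"linear":[0,0,-0.2],"roll":0},{"claw":0,"linear":[0,0,-0.4],"roll":0},{"claw":0,"linear":[0,0,-0.5],"roll":0},{"claw":0,"linear":[0,0,0],"roll":0},{"claw":0,"linear":[0,0,0],"roll":0}])

```text
clock: 8.8
position: [0.6028, -0.0186, 0.1118]
tcp_rot: [0.088, 0.996, 0.0, -0.0]
contact_force: [0.1, -0.5, 0.9]
opening: -0.0001
```

```bash
python3 -c "
from h import *
go('red',.075)
f=grab_frame('wrist'); cv2.imwrite('pics/wrist5.png',f['pixels'])
"
```

```text
8.8 [ 0.6028 -0.0186  0.1118] F [ 0.12 -0.47  0.91] open -0.0001 units [-0.026 -1.837  0.919]
[[-0.985  0.175 -0.   ]
 [ 0.175  0.985  0.   ]
 [ 0.     0.    -1.   ]]
```

View pics/wrist5.png

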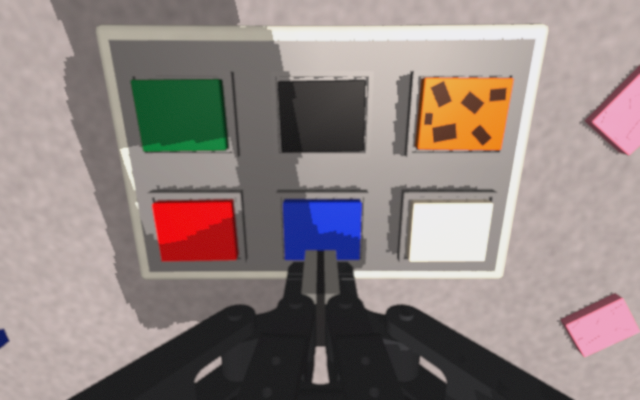

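Blue was pressed with 4.6 N and is up again at (322,230). Next is red.

Request:
move_arm(motion=[{"claw":0,"linear":[0,-0.5,0],"roll":0},{"claw":0,"linear":[0,-0.5,0],"roll":0},{"claw":0,"linear":[0,-0.5,0],"roll":0},{"claw":0,"linear":[0,-0.31,0],"roll":0},{"claw":0,"linear":[0,0,0],"roll":0},{"claw":0,"linear":[0,0,0.4],"roll":0},{"claw":0,"linear":[0,0,0.4],"roll":0},{"claw":0,"linear":[0,0,0.1],"roll":0},{"claw":0,"linear":[0,0,0],"roll":0},{"claw":0,"linear":[0,0,0],"roll":0}])

```text
clock: 10.1
position: [0.5907, -0.0899, 0.0765]
tcp_rot: [0.088, 0.996, -0.0, 0.001]
contact_force: [0.7, 0.3, -0.1]
opening: 0.0001
```

```bash
python3 -c "
from h import *
go('red',.0645)
f=grab_frame('wrist'); cv2.imwrite('pics/wrist6.png',f['pixels'])
"
```

```text
10.1 [ 0.5907 -0.0899  0.0765] F [ 0.69  0.29 -0.09] open 0.0001 units [-0.013 -0.029  0.299]
[[-0.985  0.175  0.001]
 [ 0.175  0.985 -0.   ]
 [-0.001  0.    -1.   ]]
```

View pics/wrist6.png

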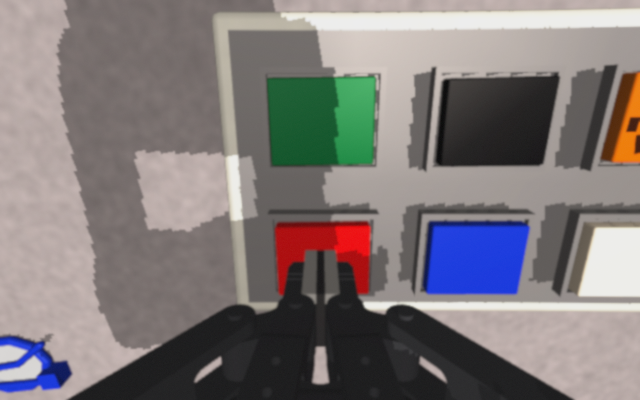

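The fingertips are over the red chip at (322,257).

Request:
move_arm(motion=[{"claw":0,"linear":[0,0,0.1],"roll":0},{"claw":0,"linear":[0,0,0.05],"roll":0},{"claw":0,"linear":[0,0,0.05],"roll":0},{"claw":0,"linear":[0,0,0.05],"roll":0},{"claw":0,"linear":[0,0,0.05],"roll":0},{"claw":0,"linear":[0,0,0],"roll":0},{"claw":0,"linear":[0,0,0],"roll":0}])

```text
clock: 11.02
position: [0.5904, -0.0899, 0.0641]
tcp_rot: [0.088, 0.996, 0.0, 0.0]
contact_force: [-1.1, 0.0, 4.6]
opening: 0.0001
```

Request:
move_arm(motion=[{"claw":0,"linear":[0,0,-0.1],"roll":0},{"claw":0,"linear":[0,0,-0.2],"roll":0},{"claw":0,"linear":[0,0,-0.4],"roll":0},{"claw":0,"linear":[0,0,-0.5],"roll":0},{"claw":0,"linear":[0,0,-0.8],"roll":0},{"claw":0,"linear":[0,0,0],"roll":0},{"claw":0,"linear":[0,0,0],"roll":0}])

```text
clock: 11.9
position: [0.5901, -0.0899, 0.1438]
tcp_rot: [0.088, 0.996, 0.0, -0.0]
contact_force: [-0.4, -0.5, -1.0]
opening: 0.0005
```

```bash
python3 -c "
from h import *
go('send',.12)
f=grab_frame('wrist'); cv2.imwrite('pics/wrist7.png',f['pixels'])
"
```

```text
11.9 [ 0.5901 -0.0899  0.1438] F [-0.42 -0.52 -0.99] open 0.0005 units [4.832 8.417 0.598]
[[-0.985  0.175 -0.   ]
 [ 0.175  0.985  0.   ]
 [ 0.     0.    -1.   ]]
```

View pics/wrist7.png

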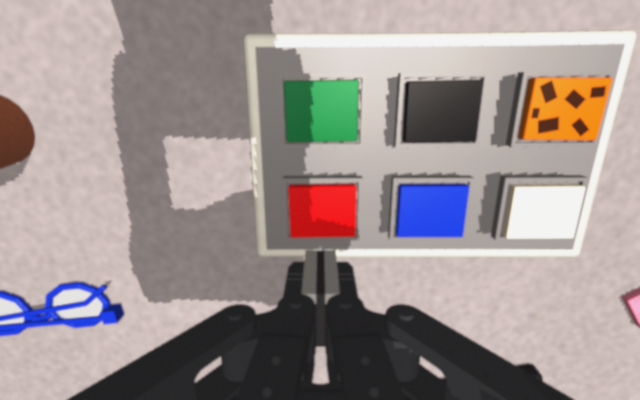

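Red was pressed with 4.6 N and is up again. Now to the send button.

Request:
move_arm(motion=[{"claw":0,"linear":[0.44,0.77,0],"roll":0},{"claw":0,"linear":[0.44,0.77,0],"roll":0},{"claw":0,"linear":[0.44,0.77,0],"roll":0},{"claw":0,"linear":[0.44,0.77,0],"roll":0},{"claw":0,"linear":[0.44,0.77,0],"roll":0},{"claw":0,"linear":[0.44,0.77,0],"roll":0},{"claw":0,"linear":[0.44,0.77,0],"roll":0},{"claw":0,"linear":[0.44,0.77,0],"roll":0},{"claw":0,"linear":[0.44,0.77,0],"roll":0},{"claw":0,"linear":[0.44,0.77,0],"roll":0},{"claw":0,"linear":[0.44,0.73,0],"roll":0},{"claw":0,"linear":[0,0,0],"roll":0}])

```text
clock: 13.45
position: [0.4573, 0.2773, 0.1427]
tcp_rot: [0.086, 0.996, -0.0, -0.001]
contact_force: [0.4, -0.1, -0.5]
opening: 0.0001
```

Request:
move_arm(motion=[{"claw":0,"linear":[0,0,0.4],"roll":0},{"claw":0,"linear":[0,0,0.4],"roll":0},{"claw":0,"linear":[0,0,0.2],"roll":0},{"claw":0,"linear":[0,0,0],"roll":0},{"claw":0,"linear":[0,0,0],"roll":0}])

```text
clock: 14.08
position: [0.459, 0.2759, 0.1044]
tcp_rot: [0.088, 0.996, 0.0, 0.0]
contact_force: [-0.9, -0.2, -0.4]
opening: 0.0001
```

```bash
python3 -c "
from h import *
go('send',.07)
f=grab_frame('wrist'); cv2.imwrite('pics/wrist8.png',f['pixels'])
f=grab_frame('scene'); cv2.imwrite('pics/scene8.png',cv2.resize(f['pixels'][60:180,260:420],None,fx=4,fy=4,interpolation=2))
"
```

```text
14.075 [0.459  0.2759 0.1044] F [-0.91 -0.17 -0.42] open 0.0001 units [ 0.006 -0.015  0.859]
[[-0.985  0.175  0.001]
 [ 0.175  0.985  0.   ]
 [-0.001  0.001 -1.   ]]
```

View pics/wrist8.png

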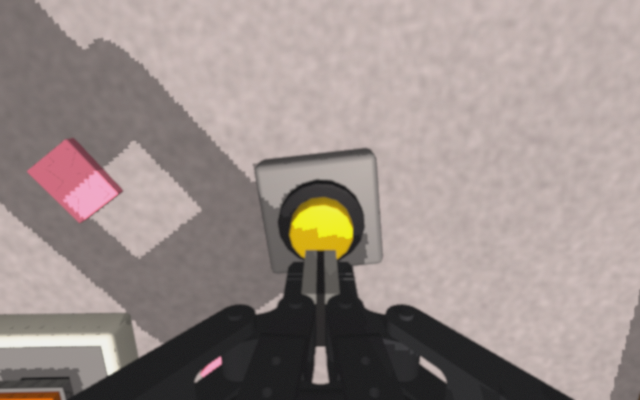

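View pics/scene8.png

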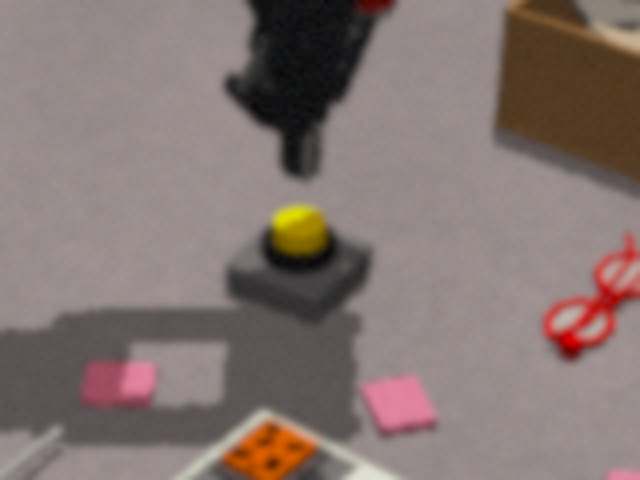

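The button is at (322,230), straight ahead of the fingertips. I'll make the same 2 mm nudge as for the first chip, then descend and press.

Request:
move_arm(motion=[{"claw":0,"linear":[0.05,0,0.3],"roll":0},{"claw":0,"linear":[0,0,0.3],"roll":0},{"claw":0,"linear":[0,0,0.15],"roll":0},{"claw":0,"linear":[0,0,0.05],"roll":0},{"claw":0,"linear":[0,0,0.05],"roll":0},{"claw":0,"linear":[0,0,0.05],"roll":0},{"claw":0,"linear":[0,0,0.05],"roll":0},{"claw":0,"linear":[0,0,0.05],"roll":0},{"claw":0,"linear":[0,0,0.03],"roll":0},{"claw":0,"linear":[0,0,0],"roll":0},{"claw":0,"linear":[0,0,0],"roll":0}])

```text
clock: 15.55
position: [0.4569, 0.2764, 0.063]
tcp_rot: [0.088, 0.996, 0.0, 0.0]
contact_force: [-1.0, -1.0, 5.0]
opening: -0.0001
```

```bash
python3 -c "
from h import *
go('send',.063)
f=grab_frame('wrist'); cv2.imwrite('pics/wrist9.png',f['pixels'])
"
```

```text
15.55 [0.4569 0.2764 0.063 ] F [-1.   -1.04  5.02] open -0.0001 units [-0.049 -0.017 -0.   ]
[[-0.985  0.175  0.001]
 [ 0.175  0.985  0.   ]
 [-0.001  0.    -1.   ]]
```

View pics/wrist9.png

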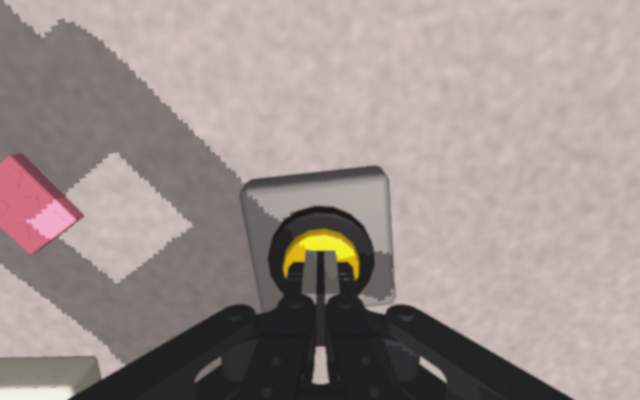

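The button is down inside its collar, with the fingertips on the yellow at 5.0 N and about 7 mm of travel. I'll let it up and back off.

Request:
move_arm(motion=[{"claw":0,"linear":[0,0,-0.1],"roll":0},{"claw":0,"linear":[0,0,-0.2],"roll":0},{"claw":0,"linear":[0,0,-0.5],"roll":0},{"claw":0,"linear":[0,0,-0.8],"roll":0},{"claw":0,"linear":[0,0,-0.8],"roll":0},{"claw":0,"linear":[0,0,-0.8],"roll":0},{"claw":0,"linear":[0,0,0],"roll":0},{"claw":0,"linear":[0,0,0],"roll":0}])

```text
clock: 16.6
position: [0.4562, 0.2761, 0.1895]
tcp_rot: [0.088, 0.996, -0.0, -0.001]
contact_force: [0.1, 0.2, -0.3]
opening: -0.0001
```

```bash
python3 -c "
from h import *
go('send',.07)
f=grab_frame('scene'); cv2.imwrite('pics/scene10.png',f['pixels'])
f=grab_frame('top'); cv2.imwrite('pics/top10.png',f['pixels'])
a=cv2.imread('pics/scene0.png');b=cv2.imread('pics/scene10.png')
cv2.imwrite('pics/cmp10.png',cv2.resize(cv2.hconcat([a[100:270,240:400],b[100:270,240:400]]),None,fx=2.5,fy=2.5,interpolation=2))
"
```

```text
16.6 [0.4562 0.2761 0.1895] F [ 0.07  0.17 -0.26] open -0.0001 units [-6.900e-02 -2.000e-03  2.987e+00]
[[-0.985  0.175 -0.002]
 [ 0.175  0.985 -0.001]
 [ 0.002 -0.001 -1.   ]]
```

View pics/cmp10.png

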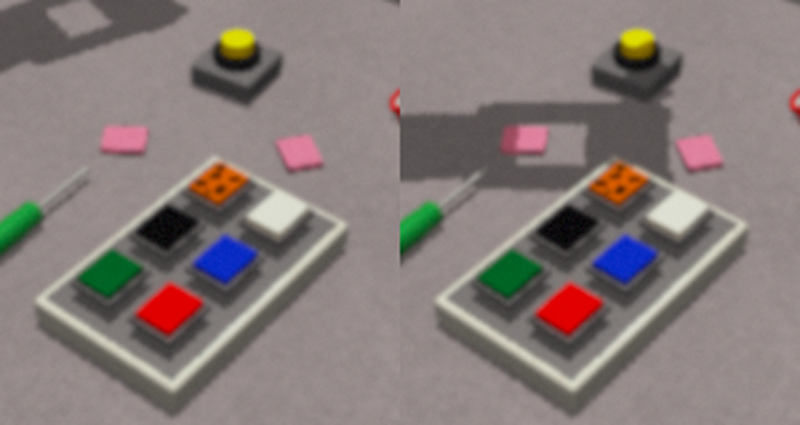

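View pics/top10.png

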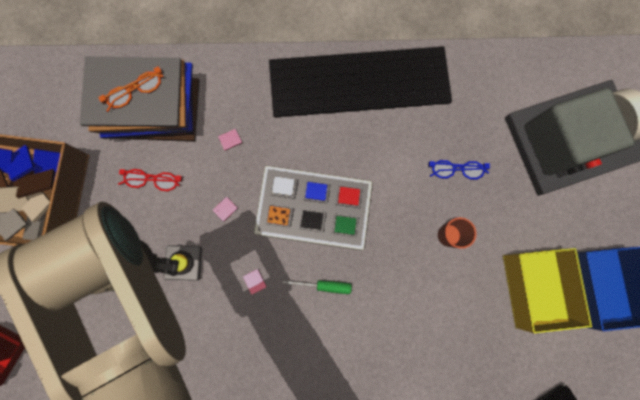

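The before and after pictures match. All six chips are up in their trays, the button is up, and the spectacles, cup and screwdriver are at their starting pixels. The arm is clear of everything.

```bash
python3 -c "
from bench import sign_off
print(sign_off())"
```

```text
the job is handed in; nothing more can be done
None
```

I pressed the tortoiseshell, blue and red chips in that order with the shut fingertips, letting each spring back up before the next. Then I pressed and released the yellow send button and handed the job in at about 17 s; no verdict was reported.

- **Presses:** the three chips took 4.4, 4.6 and 4.6 N at about 6–7 mm down. The send button took 5.0 N at about 7 mm. These are the readings at the end of each press.
- **Last pictures:** all six chips sat up in their trays where they began, and the button was up. The spectacles, cup and screwdriver looked unmoved, and the arm was clear with no contact force.
- **Disagreement:** the wrist camera put the chips about 3–5 mm away from where the fixed cameras did. I corrected part-way for this, and every press still landed on its target.

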